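Trim the moisture meter to its index

ROBOT

A 6-joint arm with a two-finger parallel gripper is mounted at the origin on a cart in front of the work surface, level with it; the furniture and walls round the work are solid. World frame = base frame: x ahead of the robot, y to its left, z up, the work surface at z = 0. Lengths are in m, angles in degrees, forces in N, time in s.
With the tool pointing down it reaches from about 0.4 to 0.825 m from the base axis. Payload 7 kg.
Tool frame: the origin (TCP) lies on the centre line of the jaws, within the pads' length; the fingertips stand 19 mm ahead of it and the grasp point (between the pads) is the TCP; z points along the fingers, y is the line along which they close (so a half turn about z gives the same grasp; the last joint's range is limited). The gripper opens to 88 mm and grips with 3 to 60 N. Pads are 19 mm wide; open, the fingers measure 130 mm over their backs; the gripper's body (78 mm by 193 mm) begins 47 mm behind the grasp point.
Start: joints at [-59.926, 20.546, 0.682, 0, -70.136, -16.507], TCP at [0.158, -0.656, 0.246] pointing down, gripper open.
Joint ranges: [-176.03, 176.03], [-82.01, 121.73], [-58.28, 71.71], [-173.87, 95.51], [-174.79, -0.11], [-173.66, 173.66]. Speed limits (degrees/s): [136.94, 136.94, 172.46, 180, 180, 180].

INTERFACE

Orientations are given as [roll, pitch, yaw] about the fixed x, y, z axes, in that order (R = Rz(yaw) Ry(pitch) Rx(roll)).
In Python, from plant import get_state, capture, close_job gives the robot as it stands.
- The arm moves only by the tool apply_moves, never from a script. Its argument "targets" is a list of rows, each a list of 7 numbers: the opening, from 0 (shut) to 1 (fully open), then the shift along the tool's x, y, z normalised to -1 to 1, where 1 is 1000 mm, then the turn, a rotation vector about the tool's x, y, z normalised to -1 to 1, where 1 is 90 degrees. In form: [[claw, tx, ty, tz, ax, ay, az], ...]. A call has 1 to 20 rows; each row shifts and turns the commanded pose from where the row before left it, along the tool's axes as they then stand; what a row does not reach is not made up. A row lasts 1/12 s, in which the tool goes at most 41.7 mm and 7.16 degrees, less where a joint would pass 70% of its speed; a pose out of reach is approached as far as the arm can. A call with a number of a shift or a turn outside -1 to 1 is refused whole. A call with a gripper value outside its range is refused whole. The fingers move at their own pace and stop on an object; "newtons" is the grip in N (left out, the last holds). Time passes only in rows, so rows that do not move let the fingers close. It gives the time, the measured TCP pose, the force, the opening and the grip force at its end, in the units of the state.
- get_state(): the state, without advancing time (a new reading comes with each control period).
- capture(name): name is "scene" or "top" or "wrist"; returns a dict with "frame" (420x560x3 uint8, red, green, blue), "range_z" (420x560 float32, m along the optical axis (not along the pixel's ray), 0 where there is no reading), "camera_matrix" (3x3 intrinsics, pixels), "T" (4x4, takes a point from camera to world coordinates). Camera axes: x right, y down, z forward; pixel columns grow to the right and rows downward; lengths in m; the calibration is good to about 2 mm. A picture is of the moment at which its call begins.
- close_job(): hands the job in; it is judged then, once.
The state is a dict: "time_s": time; "joints": joint angles; "qd": joint speeds; "joint_torque": joint torques, N m; "tcp_pos": TCP position; "eef_rot": TCP orientation; "contact_force": force on the tool from outside, world axes, zero at the start; "moment": the same for the moment, N m; "gripper_width": finger opening in m; "gripper_force": force on a finger pad.
Only numpy, scipy, OpenCV 4.12 (cv2) and the standard library are available. Lean on these libraries where they do the work, as an engineer would, in place of code of your own. Each camera call takes 0.05 s, during which the arm holds its last target. There are 200 camera calls.

TASK

The timber moisture meter needs recalibrating: take the plastic trimming tool with the flat-sided handle out of the wooden block, feel for the slot of the sprung trimmer screw down in the meter's round collar, and turn the screw gently (press with well under 15 N) until the needle stands right over the index hand. Then put the tool back into its hole in the block, upright and fully down. Only the tool may touch the meter; leave the other tool, the pliers and the screw jar where they are.

Things in the scene. Friction and masses are not known exactly. Their poses are not given: they have to be found in the camera images.
- trimming_tool: White plastic tool, 101 mm long, standing in the block at the start. Origin at the blade's tip, z up along the tool to the handle. Blade 12.8 mm wide along y, 2.8 mm thick, 5 mm long; round shank d 16 mm to 42 mm; collar d 26 mm at 42 to 47 mm; handle 47 to 99 mm with two flats 18 mm apart, normals along x (grip here, 24 mm wide along y). About 45 g.
- blade_tip (a point): Centre of the blade's tip, the origin of the trimming tool.
- handle_grip (a point): Middle of the trimming tool's handle, 75 mm from the blade's tip; pinch the flats here, closing along the tool's x.
- moisture_meter: Fixed instrument, 120 (x) x 170 (y) x 55 mm, face up; origin under its centre, front -x. Scale window at its left, collar at its right standing 24 mm above the 55 mm high panel. A calibration plug near the collar's front stands 78 mm high.
- collar_mouth (a point): Centre of the rim of the meter's upright collar, z up, axes as the meter's. Bore d 17.5 mm, flared to 24.4 mm in its top 4 mm. The screw inside has a slot across it, 5.4 mm wide, 4 mm deep; its top lies 13 to 28 mm below this point (differs: feel for it). The slot lies within 0.45 rad of the meter's y at the start. The screw gives 2 mm on a spring (2 to 5 N), then stops hard.
- trimmer_shaft: The trimmer's shaft under the slotted screw, hidden in the meter. Origin on the collar's axis 21.5 mm below its rim, wherever the screw lies; its yaw is the shaft's angle, not the slot's, for the screw turns loosely on it (see needle).
- needle (a joint): Angle of the meter's needle, 0 at the left end of the scale to 1.57 at the right (rad). It moves 0.8 rad for each rad that the trimmer turns; clockwise from above raises it. The trimmer is worn: the screw has up to 0.5 rad of lost motion before the needle follows, and turns stiffly (about 0.03 N m).
- needle_point (a point): End of the needle, a thin black pointer under the window, 50 mm from its pivot; its x points along the needle.
- index_hand (a joint): Angle of the index hand on the same scale and zero as the needle (rad). It does not move. The needle starts 0.3 to 0.75 rad below it.
- index_point (a point): End of the index hand, a thin dark hand with a wedge-shaped tip under the needle, on the same pivot, 50 mm out; its x points along the hand.
- tool_block: Fixed drilled wooden block, 50 (x) x 116 (y) x 46 mm, origin under its centre. Two upright holes d 18 mm right through, at y = +30 and -30 mm; the tools stand in them on their collars, the blade's tip then 4 mm above the bench.
- hole_left (a point): Centre of the mouth of the block's hole at y = +30 mm, 46 mm above the bench, countersunk 2.5 mm.
- hole_right (a point): Centre of the mouth of the block's hole at y = -30 mm, 46 mm above the bench, countersunk 2.5 mm.
- nut_key: The other white plastic tool in the block, 86 mm long, with a round mushroom handle d 25 mm. Origin at its tip. Not needed; leave it alone.
- pliers: Pliers, 49 x 164 x 11 mm, lying on the bench. Leave alone.
- screw_jar: Jar of screws with a lid, d 60 mm, 73 mm high. Leave alone.
Things that resemble listed ones, but are neither listed nor needed, are in the scene too. Leave any red or yellow look-alike of the trimming_tool alone.

How it is judged:
By the outcome, as a careful person would: the job done as asked, in the order asked, and still so for the second after the job is handed in, with the robot touching nothing.
It also fails if it takes over 72 s, if anything falls off the work surface, if the arm or the gripper's body presses on something with over 40 N, if the wrist force passes 120 N, or if a joint passes its speed limit or range.

## Working session

There is one attempt and no reset: what is moved stays moved. The work goes in short steps, Python scripts to look and compute and a tool call to move; the robot and the scene stay as the last step left them, time stands still between calls to the robot, and variables do not carry over. Pictures are saved under pics/ and viewed, at most 10 in all, crops included, and the job is handed in when it is done.

Besides the shell and the picture viewer there is one more tool, called after "Request:" by a JSON object that holds its "op" and its "data". apply_moves: Moves the arm, as the interface text tells. Scaled input: -1 to 1 covers 1000 mm each way for a shift and 90 degrees each way for a turn. Its arguments: {"type":"object","properties":{"targets":{"type":"array","items":{"type":"array","items":{"type":"number"}}},"newtons":{"type":"number"}},"required":["targets"]}

```bash
mkdir -p pics; ls; python3 - <<'E'
from plant import *
import cv2,numpy as np
print(get_state())
for n in ("scene","top"):
    c=capture(n); np.savez(n+".npz",**c); print(n,c["camera_matrix"],c["T"])
    cv2.imwrite(f"pics/{n}1.png",c["frame"][:,:,::-1])
E
```

```text
pics
{'time_s': 0.0, 'joints': array([-5.99265466e+01,  2.05925330e+01,  6.35244486e-01, -1.91803131e-02,
       -7.01363095e+01, -1.65062163e+01]), 'qd': array([ 0.00308494,  0.08288737,  0.01778913, -0.05254269, -0.12296566,
       -0.0182297 ]), 'joint_torque': array([-9.62744116e-05, -5.82723212e+01,  2.93048126e+01,  6.99700847e+00,
        6.94215763e-03, -1.88081517e-04]), 'tcp_pos': array([ 0.15820787, -0.65573938,  0.2446244 ]), 'eef_rot': array([ 1.79905136e+02, -9.30776039e-03, -1.66439287e+02]), 'contact_force': array([ 0.4281533 , -0.33309844, -0.37664852]), 'moment': array([ 0.01663259, -0.01928027, -0.05880418]), 'gripper_force': 0.0, 'gripper_width': 0.08755853265465166}
scene [[406.91825286   0.         274.16684492]
 [  0.         406.91825286 207.81462352]
 [  0.           0.           1.        ]] [[ 0.8896301  -0.24941167  0.38255993  0.08506979]
 [-0.45659881 -0.46980292  0.75551488 -0.95266915]
 [-0.00870646 -0.84680519 -0.53183189  0.68025186]
 [ 0.          0.          0.          1.        ]]
top [[398.02769371   0.         280.97048998]
 [  0.         398.02769371 206.9528008 ]
 [  0.           0.           1.        ]] [[ 0.00788935 -0.98788118  0.15501142  0.3386802 ]
 [-0.99993215 -0.00646513  0.00968983 -0.08355399]
 [-0.00857023 -0.15507735 -0.98786516  1.13195932]
 [ 0.          0.          0.          1.        ]]
```

View pics/scene1.png

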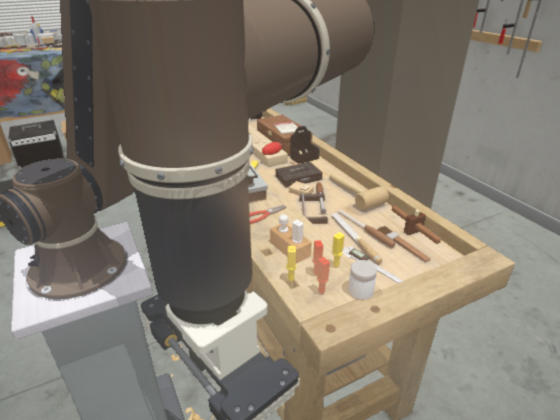

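View pics/top1.png

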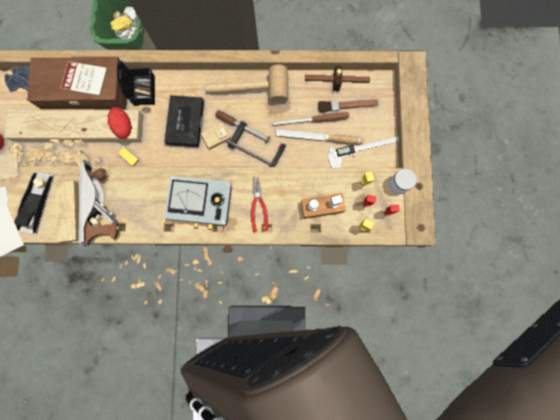

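The scene view is mostly blocked by the arm. In the top view the meter is at about (198,201) with its collar at (216,199), and the block is at (323,205). The flat-handled tool is at (336,200) and the mushroom tool at (313,205). Next I'll measure these.

```bash
cat > h.py <<'E'
import numpy as np,cv2
from plant import *
def ray(c,u,v,z):
    d=c["T"][:3,:3]@np.linalg.solve(c["camera_matrix"],[u,v,1.]);o=c["T"][:3,3]
    return o+d*((z-o[2])/d[2])
def cloud(c):
    h,w=c["range_z"].shape;u,v=np.meshgrid(np.arange(w),np.arange(h));Z=c["range_z"]
    K=c["camera_matrix"];P=np.stack([(u-K[0,2])/K[0,0]*Z,(v-K[1,2])/K[1,1]*Z,Z],-1)
    return P@c["T"][:3,:3].T+c["T"][:3,3]
def tocam(c,p):
    q=c["camera_matrix"]@(c["T"][:3,:3].T@(np.asarray(p)-c["T"][:3,3]));return q[:2]/q[2]
E
python3 - <<'E'
from h import *
c=dict(np.load("top.npz"));P=cloud(c)
def box(m,z,name):
    # points at height z +-6mm
    X=P[m][:, :2].astype(np.float32); r=cv2.minAreaRect(X); print(name,len(X),r, X.mean(0))
M=np.zeros(P.shape[:2],bool);M[170:235,160:235]=1
box(M&(abs(P[...,2]-.055)<.006),.055,"meter")
box(M&(P[...,2]>.068),.07,"collar/plug")
M[:]=0;M[185:222,298:350]=1
box(M&(abs(P[...,2]-.046)<.006),.046,"block")
for n,a in(("mush",(302,323)),("flat",(324,348))):
    m=np.zeros_like(M);m[185:222,a[0]:a[1]]=1
    box(m&(P[...,2]>.07),0,n);print(P[m][:,2].max())
cv2.imwrite("pics/top2.png",cv2.resize(c["frame"][170:240,160:350,::-1],None,fx=4.2,fy=4.2,interpolation=cv2.INTER_CUBIC))
E
```

```text
meter 1415 ((0.5282936692237854, 0.15972095727920532), (0.17168711125850677, 0.12062926590442657), 84.2779541015625) [0.522889  0.1440499]
collar/plug 178 ((0.4662439525127411, 0.05632138252258301), (0.3667244017124176, 0.09414731711149216), 62.03407669067383) [0.49262902 0.08720657]
block 586 ((0.5183832049369812, -0.18851438164710999), (0.05073700100183487, 0.11658664047718048), 8.77220344543457) [ 0.5164089  -0.18650497]
mush 78 ((0.4296046495437622, -0.1283770352602005), (0.02347773313522339, 0.20138080418109894), 70.40780639648438) [ 0.5012611  -0.15339373]
1.1319593195162398
flat 85 ((0.43958061933517456, -0.14983853697776794), (0.02442382276058197, 0.24021175503730774), 50.892208099365234) [ 0.5125074  -0.21012576]
1.1319593195162398
```

View pics/top2.png

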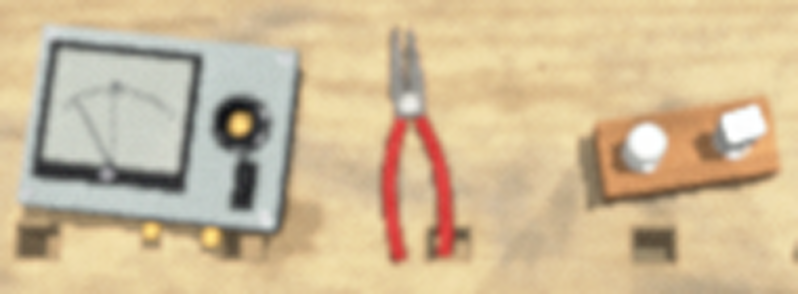

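The top view shows the meter's pivot at crop (108,172), the needle pointing up-left to (75,97) and the index hand nearly vertical to (116,85). The collar is at (240,123) and the flat handle at (742,125), both in the crop. I'll move above the tool now.

Request:
{"op": "apply_moves", "data": {"targets": [[1,-0.0326,0.0243,0,0,0,0],[1,-0.0326,0.0243,0,0,0,0],[1,-0.0326,0.0243,0,0,0,0],[1,-0.0326,0.0243,0,0,0,0],[1,-0.0326,0.0243,0,0,0,0],[1,-0.0326,0.0243,0,0,0,0],[1,-0.0326,0.0243,0,0,0,0],[1,-0.0326,0.0243,0,0,0,0],[1,-0.0326,0.0243,0,0,0,0],[1,-0.0326,0.0243,0,0,0,0],[1,-0.0326,0.0243,0,0,0,0],[1,-0.0326,0.0243,0,0,0,0],[1,-0.0326,0.0243,0,0,0,0],[1,-0.0326,0.0243,0,0,0,0],[1,0,0,0,0,0,-0.078],[1,0,0,0,0,0,-0.078],[1,0,0,0,0,0,-0.078],[1,0,0,0,0,0,-0.078],[1,0,0,0,0,0,-0.078],[1,0,0,0,0,0,-0.078]]}}

```text
time_s: 1.77
tcp_pos: [0.522, -0.2182, 0.2451]
eef_rot: [180.0, -0.0, -124.0]
contact_force: [-0.2, -0.3, -0.2]
gripper_width: 0.0875
gripper_force: 0.0
```

Request:
{"op": "apply_moves", "data": {"targets": [[1,0,0,0,0,0,-0.078],[1,0,0,0,0,0,-0.078],[1,0,0,0,0,0,-0.078],[1,0,0,0,0,0,-0.078],[1,0,0,0,0,0,-0.078],[1,0,0,0,0,0,-0.078],[1,0,0,0,0,0,0],[1,0,0,0,0,0,0]]}}

```text
time_s: 2.43
tcp_pos: [0.522, -0.2183, 0.2453]
eef_rot: [180.0, 0.0, -82.4]
contact_force: [-0.8, 0.9, -0.3]
gripper_width: 0.0877
gripper_force: 0.0
```

```bash
python3 - <<'E'
from h import *
s=get_state();print(s["time_s"],s["tcp_pos"],s["eef_rot"],s["joints"])
c=capture("wrist");np.savez("w1.npz",**c);print(c["T"],c["camera_matrix"][0,0])
cv2.imwrite("pics/w1.png",c["frame"][:,:,::-1]);print(tocam(c,[.523,-.218,.105]))
E
```

```text
2.4333 [ 0.52201018 -0.21830962  0.24528774] [ 1.79971785e+02  1.24910076e-02 -8.24176471e+01] [-2.88545602e+00  1.03423246e+01 -1.33482259e+01 -7.81381107e-03
 -6.63394643e+01  1.04709497e+01]
[[-9.91203113e-01 -1.26822543e-01 -3.78474790e-02  5.32227054e-01]
 [-1.32348526e-01  9.50898505e-01  2.79778308e-01 -2.94824533e-01]
 [ 5.06914630e-04  2.82326187e-01 -9.59318335e-01  3.84635062e-01]
 [ 0.00000000e+00  0.00000000e+00  0.00000000e+00  1.00000000e+00]] 304.0093455505587
[280.635101   204.70785218]
```

View pics/w1.png

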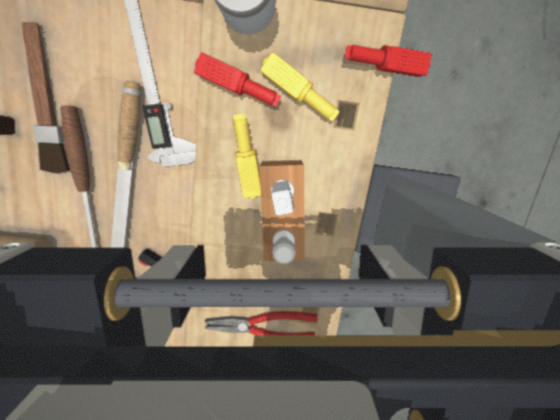

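The wrist view shows the block at about (283,210), with the flat white handle at (281,197) and the mushroom at (284,245). I'll segment the handle top by depth.

```bash
python3 - <<'E'
from h import *
c=dict(np.load("w1.npz"));P=cloud(c);ok=c["range_z"]>0
M=np.zeros_like(ok);M[160:265,255:310]=1
for z0,z1 in((.099,.115),(.06,.11),(.04,.05)):
    m=M&ok&(P[...,2]>z0)&(P[...,2]<z1)
    if z0<.1 and z0>.05 : m[225:]=0
    X=P[m][:,:2].astype(np.float32);print(z0,len(X),P[m][:,2].mean(),cv2.minAreaRect(X))
f=c["frame"];g=f.min(2)
cv2.imwrite("pics/w1c.png",cv2.resize(f[150:270,240:330,::-1],None,fx=5,fy=5,interpolation=cv2.INTER_CUBIC))
E
```

```text
0.099 449 0.1033409758747462 ((0.5223430395126343, -0.2198535054922104), (0.018005495890975, 0.023560037836432457), 18.333555221557617)
0.06 603 0.09768575552681114 ((0.5221565961837769, -0.2201377898454666), (0.018974650651216507, 0.02385825850069523), 19.917261123657227)
0.04 2846 0.04612751487389837 ((0.5178331732749939, -0.19000591337680817), (0.049819666892290115, 0.11622609198093414), 8.958436965942383)
```

View pics/w1c.png

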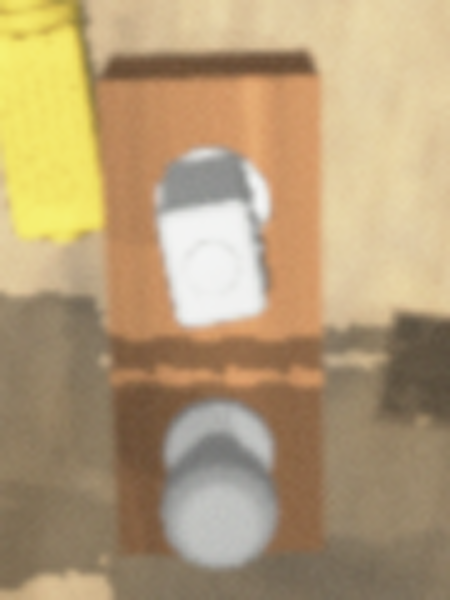

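The handle is at (0.5223,-0.2199) with its x axis at about 18.5°. Before descending I'll check whether the yellow tool stands in the fingers' way.

```bash
python3 - <<'E'
from h import *
a=np.radians(18.5);ex=np.array([np.cos(a),np.sin(a)]);ey=np.array([-ex[1],ex[0]])
for n in("w1","top"):
    c=dict(np.load(n+".npz"));P=cloud(c);ok=c["range_z"]>0
    d=P[...,:2]-[.5223,-.2199];s=d@ex;t=d@ey
    for lo,hi in((15,42),(42,70),(-42,-15),(-70,-42)):
        m=ok&(s>lo/1e3)&(s<hi/1e3)&(abs(t)<.02)&(P[...,2]<.2)
        print(n,lo,hi,m.sum(),np.percentile(P[m][:,2],[50,99]).round(3))
    f=c["frame"].astype(int);y=ok&(f[...,0]>170)&(f[...,1]>150)&(f[...,2]<80)&(abs(s)<.15)&(abs(t)<.15)
    k,l,st,ce=cv2.connectedComponentsWithStats(y.astype(np.uint8))
    for i in range(1,k):
        if st[i,4]>15:
            q=l==i;print("yellow",st[i],(s[q].min(),s[q].max()),(t[q].min(),t[q].max()),P[q][:,2].min(),P[q][:,2].max())
E
```

```text
w1 15 42 637 [0.021 0.047]
w1 42 70 584 [0.    0.021]
w1 -42 -15 636 [0.002 0.048]
w1 -70 -42 681 [0.    0.002]
yellow [297  97  31  21  49] (np.float64(-0.06620039430914217), np.float64(-0.03595693002641321)) (np.float64(-0.09531232781503086), np.float64(-0.06781001985253961)) 0.014740442012396326 0.02116716190909601
yellow [245 123  11  35  54] (np.float64(0.024313437745508), np.float64(0.030205943074716687)) (np.float64(-0.07896485033622357), np.float64(-0.03882909360782619)) 0.015495975708578691 0.022201268218108916
top 15 42 85 [0.044 0.051]
top 42 70 134 [0.001 0.005]
top -42 -15 165 [0.003 0.049]
top -70 -42 141 [0.001 0.005]
```

Request:
{"op": "apply_moves", "data": {"targets": [[1,0,0,0,0,0,-0.0605],[1,0,0,0,0,0,-0.0605],[1,0.0016,0.0002,0.033,0,0,0],[1,0,0,0.033,0,0,0],[1,0,0,0.033,0,0,0],[1,0,0,0.033,0,0,0],[1,0,0,0.024,0,0,0],[1,0,0,0.01,0,0,0],[1,0,0,0,0,0,0],[0.1,0,0,0,0,0,0],[0.1,0,0,0,0,0,0],[0.1,0,0,0,0,0,0],[0.1,0,0,0,0,0,0],[0.1,0,0,0,0,0,0],[0.1,0,0,0,0,0,0],[0.1,0,0,0,0,0,0]], "newtons": 30}}

```text
time_s: 3.82
tcp_pos: [0.5226, -0.22, 0.08]
eef_rot: [-180.0, -0.0, -71.3]
contact_force: [0.6, -0.5, 0.3]
gripper_width: 0.0466
gripper_force: 0.0
```

Request:
{"op": "apply_moves", "data": {"targets": [[0,0,0,0,0,0,0],[0,0,0,0,0,0,0],[0,0,0,0,0,0,0],[0,0,0,0,0,0,0],[0,0,0,0,0,0,0],[0,0,0,0,0,0,0],[0,0,0,0,0,0,0]]}}

```text
time_s: 4.4
tcp_pos: [0.5225, -0.22, 0.0795]
eef_rot: [180.0, 0.0, -71.3]
contact_force: [-0.6, -0.1, -0.6]
gripper_width: 0.0179
gripper_force: 30.0
```

Request:
{"op": "apply_moves", "data": {"targets": [[0,0,0,-0.015,0,0,0],[0,0,0,-0.025,0,0,0],[0,0,0,-0.04,0,0,0],[0,0,0,-0.04,0,0,0],[0,0,0,-0.02,0,0,0]]}}

```text
time_s: 4.82
tcp_pos: [0.524, -0.2205, 0.2246]
eef_rot: [-179.7, -0.2, -71.3]
contact_force: [1.4, 0.1, 0.6]
gripper_width: 0.0177
gripper_force: 30.0
```

```bash
python3 - <<'E'
from h import *
c=dict(np.load("top.npz"));P=cloud(c);ok=c["range_z"]>0
print(ray(c,217.1,199.3,.077), ray(c,217.1,199.3,.06))
m=np.zeros_like(ok);m[185:222,205:232]=1;m&=ok&(P[...,2]>.070)
print(m.sum(),P[m].mean(0).round(4));X=P[m]
k,l,st,ce=cv2.connectedComponentsWithStats(m.astype(np.uint8));print(st)
for i in range(1,k):print(P[l==i].mean(0),P[l==i].min(0),P[l==i].max(0))
s=get_state();print(s["tcp_pos"],s["contact_force"],s["gripper_width"],s["joints"])
E
```

```text
[0.52396879 0.09908673 0.077     ] [0.5269546  0.10202987 0.06      ]
138 [0.5117 0.1015 0.0768]
[[     0      0    560    420 235062]
 [   210    192     12     12     82]
 [   215    207      6     12     56]]
[0.52809564 0.10379586 0.07763837] [0.51304158 0.08839811 0.07080682] [0.54356119 0.11846341 0.08263294]
[0.48781066 0.09810145 0.07565029] [0.47347242 0.09127709 0.07062079] [0.50392637 0.10380167 0.08123773]
[ 0.52403334 -0.22052707  0.224606  ] [1.40418001 0.14864891 0.64950778] 0.017661293525134104 [ -3.05338652  11.25030162 -15.05782377   0.08940116 -63.38039739
  21.75084952]
```

Request:
{"op": "apply_moves", "data": {"targets": [[0,-0.0339,-0.0119,0,0,0,0],[0,-0.0339,-0.0119,0,0,0,0],[0,-0.0339,-0.0119,0,0,0,0],[0,-0.0339,-0.0119,0,0,0,0],[0,-0.0339,-0.0119,0,0,0,0],[0,-0.0339,-0.0119,0,0,0,0],[0,-0.0339,-0.0119,0,0,0,0],[0,-0.0339,-0.0119,0,0,0,0],[0,-0.0339,-0.0119,0,0,0,0],[0,0,0,0,0,0,0.0672],[0,0,0,0,0,0,0.0672],[0,0,0,0,0,0,0.0672],[0,0,0,0,0,0,0.0672],[0,0,0,0,0,0,0],[0,0,0,0,0,0,0]]}}

```text
time_s: 6.07
tcp_pos: [0.5261, 0.1034, 0.2195]
eef_rot: [180.0, -0.0, -95.3]
contact_force: [0.5, 0.4, 1.5]
gripper_width: 0.0178
gripper_force: 30.0
```

```bash
python3 - <<'E'
from h import *
s=get_state();print(s["time_s"],s["tcp_pos"],s["eef_rot"],s["joints"],s["contact_force"])
c=capture("wrist");np.savez("w2.npz",**c)
cv2.imwrite("pics/w2.png",c["frame"][:,:,::-1]);print(tocam(c,[.528,.103,.079]),tocam(c,s["tcp_pos"]-[0,0,.0755]))
t=capture("top");np.savez("top3.npz",**t)
E
```

```text
6.0667 [0.52606178 0.10337604 0.21949421] [ 1.79993168e+02 -1.02768145e-03 -9.53050092e+01] [ 3.20774239e+01  8.60420423e+00 -1.90374793e+01 -3.76024795e-03
 -6.23643691e+01 -3.73806888e+01] [0.51097586 0.35495841 1.45253534]
[279.92088544 204.28215708] [282.01464921 227.51999065]
```

View pics/w2.png

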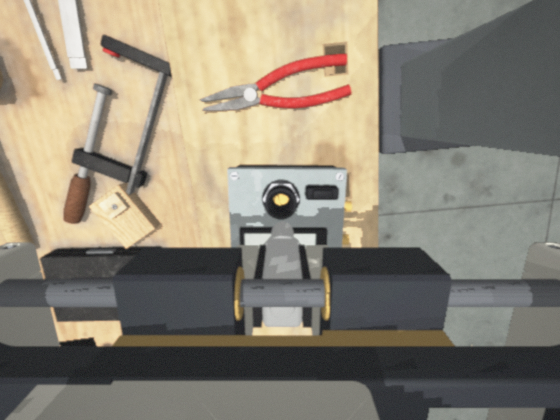

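The wrist view shows the collar at (281,200) with the brass screw in its bore, the plug at (322,191), and the held tool's tip at about (283,232). The last joint is at -37°, so a clockwise turn could run out of range. I'll measure the collar here, then turn the wrist half round, which also gives the camera a view of the scale.

```bash
python3 - <<'E'
from h import *
c=dict(np.load("w2.npz"));P=cloud(c);ok=c["range_z"]>0;f=c["frame"]
m=np.zeros_like(ok);m[175:225,255:305]=1
r=m&ok&(abs(P[...,2]-.079)<.004);X=P[r][:,:2].astype(np.float32)
print(r.sum(),P[r][:,2].mean(),cv2.minEnclosingCircle(X),X.mean(0))
fi=f.astype(int);b=m&(fi[...,0]-fi[...,2]>60)
print("brass",b.sum(),np.argwhere(b).mean(0)[::-1]);print("z",np.percentile(P[b&ok][:,2],[5,25,50,75,95]))
uv=np.argwhere(b).mean(0)[::-1];print(ray(c,*uv,.06))
q=m&ok&(abs(P[...,2]-.055)<.003)
M=ok.copy();M[:160]=0;M[250:]=0;M[:,:215]=0;M[:,360:]=0
q=M&(abs(P[...,2]-.055)<.004);print(cv2.minAreaRect(P[q][:,:2].astype(np.float32)))
cv2.imwrite("pics/w2c.png",cv2.resize(f[160:250,225:350,::-1],None,fx=6,fy=6,interpolation=cv2.INTER_CUBIC))
E
```

```text
547 0.07828022970852894 ((0.5277048945426941, 0.10236537456512451), 0.015750335529446602) [0.52767116 0.10224513]
brass 144 [280.66666667 199.18055556]
z [0.04862767 0.04969513 0.05232282 0.05348575 0.0548411 ]
[0.52734834 0.10291678 0.06      ]
((0.5230536460876465, 0.11501622200012207), (0.08474982529878616, 0.12031082808971405), 84.63670349121094)
```

View pics/w2c.png

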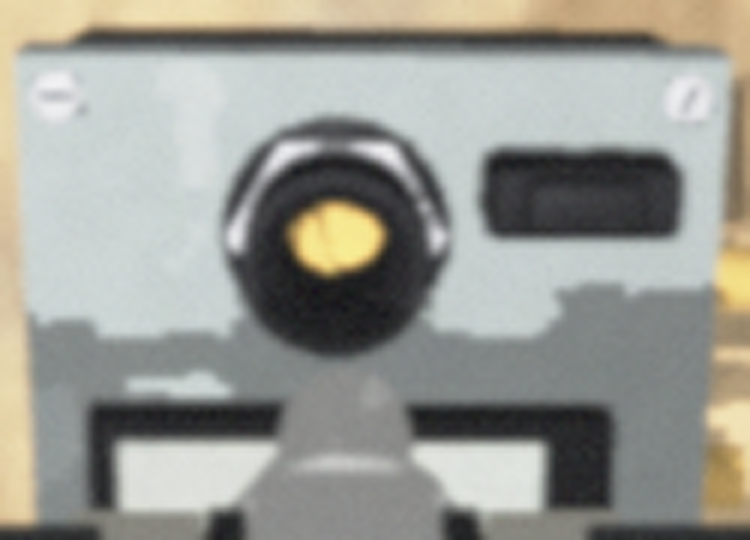

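Request:
{"op": "apply_moves", "data": {"targets": [[0,0,0,0,0,0,-0.0784],[0,0,0,0,0,0,-0.0784],[0,0,0,0,0,0,-0.0784],[0,0,0,0,0,0,-0.0784],[0,0,0,0,0,0,-0.0784],[0,0,0,0,0,0,-0.0784],[0,0,0,0,0,0,-0.0784],[0,0,0,0,0,0,-0.0784],[0,0,0,0,0,0,-0.0784],[0,0,0,0,0,0,-0.0784],[0,0,0,0,0,0,-0.0784],[0,0,0,0,0,0,-0.0784],[0,0,0,0,0,0,-0.0784],[0,0,0,0,0,0,-0.0784],[0,0,0,0,0,0,-0.0784],[0,0,0,0,0,0,-0.0784],[0,0,0,0,0,0,-0.0784],[0,0,0,0,0,0,-0.0784],[0,0,0,0,0,0,-0.0784]]}}

```text
time_s: 7.75
tcp_pos: [0.5262, 0.1032, 0.2196]
eef_rot: [-180.0, -0.0, 39.1]
contact_force: [0.7, 0.0, -0.3]
gripper_width: 0.018
gripper_force: 30.0
```

Request:
{"op": "apply_moves", "data": {"targets": [[0,0,0,0,0,0,-0.0784],[0,0,0,0,0,0,-0.0784],[0,0,0,0,0,0,-0.0784],[0,0,0,0,0,0,-0.0784],[0,0,0,0,0,0,-0.0784],[0,0,0,0,0,0,-0.0784],[0,0,0,0,0,0,-0.038],[0,0,0,0,0,0,0],[0,0,0,0,0,0,0]]}}

```text
time_s: 8.5
tcp_pos: [0.5262, 0.1033, 0.2196]
eef_rot: [180.0, -0.0, 84.3]
contact_force: [-0.1, -0.3, 0.1]
gripper_width: 0.0179
gripper_force: 30.0
```

```bash
python3 - <<'E'
from h import *
s=get_state();print(s["time_s"],s["tcp_pos"],s["eef_rot"],s["joints"],s["contact_force"],s["moment"])
c=capture("wrist");np.savez("w3.npz",**c)
cv2.imwrite("pics/w3.png",c["frame"][:,:,::-1]);print(tocam(c,[.528,.103,.079]),tocam(c,s["tcp_pos"]-[0,0,.0755]))
E
```

```text
8.5 [0.5261508  0.10328361 0.21956662] [ 1.79999915e+02 -1.28330320e-03  8.42675310e+01] [ 3.20647506e+01  8.60309596e+00 -1.90298340e+01 -1.08615550e-03
 -6.23662168e+01  1.42203284e+02] [-0.14153929 -0.27468305  0.12405388] [-0.12841602  0.08480169  0.00767537]
[283.57189284 202.75866887] [281.55828415 225.33345811]
```

View pics/w3.png

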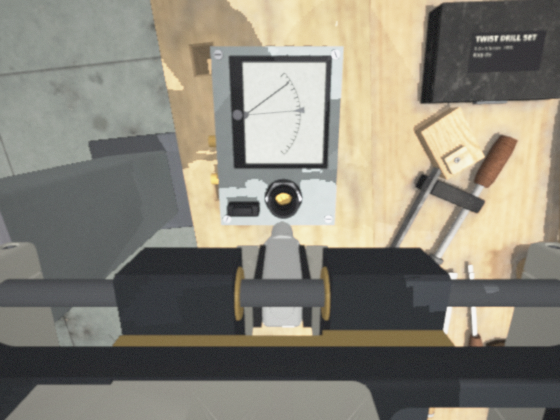

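The needle (pivot (238,116), tip about (290,81)), the index hand (tip about (302,111)) and the collar (284,198) are all clear here. I'll measure the collar from this opposite side, along with the slot direction and the two hand angles.

```bash
cat >> h.py <<'E'
PIV=None
def hands(c,piv,z=.05,r0=.015,r1=.047):
    # darkness along rays from the pivot; angle as world deg
    A=np.arange(-40,130,.25);R=np.linspace(r0,r1,60);g=cv2.cvtColor(c["frame"],cv2.COLOR_RGB2GRAY).astype(np.float32)
    uv=np.array([[tocam(c,[piv[0]+r*np.cos(np.radians(a)),piv[1]+r*np.sin(np.radians(a)),z]) for r in R] for a in A],np.float32)
    I=cv2.remap(g,uv[...,0],uv[...,1],cv2.INTER_LINEAR)
    return A,I
def peaks(A,I,n=6):
    d=I.mean(1);d=cv2.blur(d.reshape(-1,1),(1,41)).ravel()-d
    i=[k for k in range(4,len(d)-4) if d[k]==d[k-4:k+5].max()]
    i=sorted(i,key=lambda k:-d[k])[:n];return [(float(A[k]),round(float(d[k]),1)) for k in i]
E
python3 - <<'E'
from h import *
c=dict(np.load("w3.npz"));P=cloud(c);ok=c["range_z"]>0;f=c["frame"].astype(int)
m=np.zeros_like(ok);m[175:220,262:306]=1
r=m&ok&(abs(P[...,2]-.079)<.004);X=P[r][:,:2].astype(np.float32)
print(r.sum(),cv2.minEnclosingCircle(X),X.mean(0))
for n,uc in(("w2",(281,199)),("w3",(284,198))):
    d=dict(np.load(n+".npz"));f=d["frame"].astype(int);b=np.zeros_like(ok);b[180:215,uc[0]-18:uc[0]+18]=1;b&=(f[...,0]-f[...,2]>60)
    print(n,"brass",b.sum(),np.percentile(cloud(d)[b][:,2],[10,50,90]).round(4),[ray(d,*(np.argwhere(b).mean(0)[::-1]),.055).round(4)])
    g=f[...,0]; y0,x0=np.argwhere(b).min(0);y1,x1=np.argwhere(b).max(0);print(g[y0-1:y1+2,x0-1:x1+2])
i=np.argwhere(m)[0];w=ok.copy();w[:]=0;w[70:160,250:320]=1;w&=ok;print("window z",np.median(P[w][:,2]))
piv=ray(c,238,116,.05);print("piv",piv)
print(peaks(*hands(c,piv)))
E
```

```text
555 ((0.5270530581474304, 0.10296633094549179), 0.015708481892943382) [0.5271475  0.10296254]
w2 brass 144 [0.049  0.0523 0.0544] [array([0.5275, 0.1042, 0.055 ])]
[[ 58  52  47  47  46  64  87 110 122 118 105  84  60  48  43  48  54  60]
 [ 48  45  49  56  74 110 151 196 216 215 197 164 133  98  64  51  48  51]
 [ 46  51  69 111 145 167 199 232 243 243 238 231 222 186 137  94  58  43]
 [ 44  70 111 171 217 221 220 239 245 245 245 244 243 238 221 162  90  48]
 [ 60 109 158 208 237 239 230 240 245 246 246 246 245 245 241 214 138  70]
 [ 76 135 188 231 243 243 235 241 245 246 246 246 246 245 245 236 181  97]
 [ 76 134 194 236 245 244 239 241 245 246 246 246 246 245 245 240 191  99]
 [ 59 114 186 237 245 245 243 241 244 246 246 246 246 246 244 231 165  83]
 [ 41  89 171 234 245 245 245 244 245 246 246 246 246 245 242 211 125  57]
 [ 36  58 139 220 242 245 245 242 243 246 246 246 245 241 222 154  76  39]
 [ 29  40  86 159 220 239 243 242 237 240 243 242 229 198 146  89  45  37]
 [ 32  32  46  87 140 179 215 231 220 199 191 179 147 107  67  47  30  34]
 [ 35  32  28  42  63  92 129 158 14
[... 616 characters left out ...]
4 231 197 157 112]
 [ 62 144 233 246 247 247 247 243 246 247 247 242 232 228 214 189 157 108]
 [ 52 126 211 239 246 247 247 245 238 237 233 221 206 197 196 181 144  87]
 [ 45  80 148 210 243 247 247 242 221 210 200 197 193 192 187 174 128  71]
 [ 41  52  96 162 219 232 232 220 198 192 191 190 190 188 179 148  99  48]
 [ 34  37  58 107 155 185 193 191 187 185 184 181 178 165 140 104  61  33]
 [ 34  35  40  64 100 131 158 171 165 158 147 136 125 108  83  56  40  29]
 [ 41  32  35  39  57  81 102 116 117 107  90  79  70  51  44  33  31  30]]
window z 0.0635920602174716
piv [0.49189278 0.1864316  0.05      ]
[(24.75, 20.8), (78.25, 20.5), (0.25, 13.0), (91.75, 11.3), (119.5, 1.4), (-11.25, 0.5)]
```

Request:
{"op": "apply_moves", "data": {"targets": [[0,0,0,0,0,0,-0.062],[0,0,0,0,0,0,-0.062],[0,-0.0007,0.0011,0.025,0,0,0],[0,0,0,0.025,0,0,0],[0,0,0,0.009,0,0,0],[0,0,0,0,0,0,0],[0,0,0,0,0,0,0],[0,0,0,0,0,0,0]]}}

```text
time_s: 9.22
tcp_pos: [0.5282, 0.1031, 0.1619]
eef_rot: [179.9, -0.0, 95.5]
contact_force: [-0.5, -0.1, 0.5]
gripper_width: 0.0179
gripper_force: 30.0
```

```bash
python3 - <<'E'
from h import *
s=get_state();print(s["time_s"],s["tcp_pos"],s["eef_rot"],s["joints"][5],s["contact_force"],s["moment"])
c=capture("wrist");np.savez("w4.npz",**c);f=c["frame"]
print(tocam(c,[.5274,.1027,.079]),tocam(c,s["tcp_pos"]-[0,0,.0755]))
piv=ray(c,*tocam(dict(np.load("w3.npz")),ray(dict(np.load("w3.npz")),238,116,.058)),.058) if 0 else ray(dict(np.load("w3.npz")),238,116,.058)
p=tocam(c,piv);print("piv",piv,p)
A,I=hands(c,piv,.058);k=A<65;print(peaks(A[k],I[k]))
cv2.imwrite("pics/w4.png",cv2.resize(f[20:300,150:410,::-1],None,fx=2.1,fy=2.1,interpolation=cv2.INTER_CUBIC))
E
```

```text
9.2167 [0.52816366 0.10308081 0.16186436] [ 1.79905037e+02 -1.22282197e-02  9.54861033e+01] 153.51754881975737 [-0.50057518 -0.08587523  0.54034335] [-0.15682288  0.03283706  0.00130928]
[280.59406057 222.58509917] [281.63572961 225.38089992]
piv [0.49297954 0.18622568 0.058     ] [245.88027188 105.5438493 ]
[(24.75, 25.5), (0.25, 18.1), (-11.75, 0.5), (48.75, 0.3), (-29.75, 0.3), (-38.25, 0.2)]
```

View pics/w4.png

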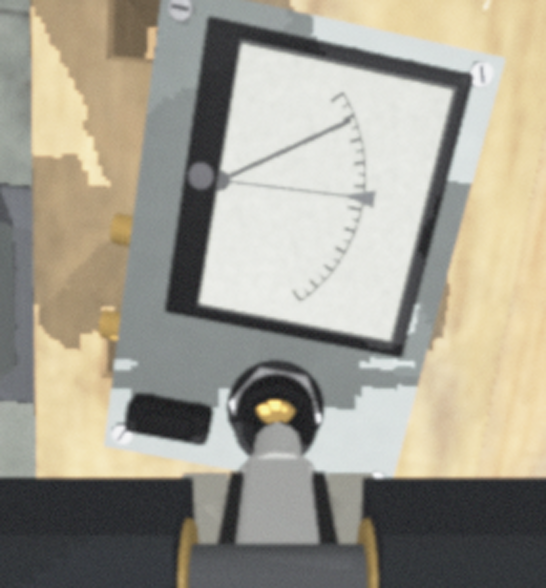

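The crop shows the hub at about (222,181), the needle tip at (350,120), the index tip at (372,198), and the tool tip just above the collar at (276,410). The hands are about 32° apart. I'll start inserting.

Request:
{"op": "apply_moves", "data": {"targets": [[0,-0.0003,-0.0008,0.004,0,0,0],[0,0,0,0.004,0,0,0],[0,0,0,0.004,0,0,0],[0,0,0,0.004,0,0,0],[0,0,0,0.004,0,0,0],[0,0,0,0,0,0,0],[0,0,0,0,0,0,0]]}}

```text
time_s: 9.85
tcp_pos: [0.5272, 0.1036, 0.1402]
eef_rot: [179.9, -0.1, 95.5]
contact_force: [1.4, 5.2, -3.3]
gripper_width: 0.0177
gripper_force: 30.0
```

Request:
{"op": "apply_moves", "data": {"targets": [[0,0.001,0.0003,0,0,0,0],[0,0,0,0,0,0,0],[0,0,0,0,0,0,0]]}}

```text
time_s: 10.1
tcp_pos: [0.527, 0.1038, 0.1404]
eef_rot: [180.0, -0.0, 95.5]
contact_force: [1.5, 4.6, -2.8]
gripper_width: 0.0179
gripper_force: 30.0
```

Request:
{"op": "apply_moves", "data": {"targets": [[0,0.002,0.0005,0,0,0,0],[0,0,0,0,0,0,0],[0,0,0,0,0,0,0]]}}

```text
time_s: 10.35
tcp_pos: [0.5267, 0.105, 0.1405]
eef_rot: [-179.9, 0.0, 95.5]
contact_force: [1.0, 0.5, 0.1]
gripper_width: 0.0183
gripper_force: 30.0
```

```bash
python3 - <<'E'
from h import *
s=get_state();print(s["time_s"],s["tcp_pos"],s["eef_rot"],s["contact_force"],s["moment"])
c=capture("wrist")
cv2.imwrite("pics/w5.png",cv2.resize(c["frame"][180:300,220:350,::-1],None,fx=4,fy=4,interpolation=cv2.INTER_CUBIC))
E
```

```text
10.35 [0.52668586 0.10504373 0.1404758 ] [-1.79947485e+02  4.31629314e-02  9.54874837e+01] [0.96601807 0.50668701 0.05700404] [-0.13958541  0.06442273  0.04678895]
```

Lateral force has gone; I'll go down gently now.

Request:
{"op": "apply_moves", "data": {"targets": [[0,0,0,0.002,0,0,0],[0,0,0,0.002,0,0,0],[0,0,0,0.002,0,0,0],[0,0,0,0.002,0,0,0],[0,0,0,0,0,0,0],[0,0,0,0,0,0,0]]}}

```text
time_s: 10.9
tcp_pos: [0.5269, 0.1054, 0.1324]
eef_rot: [-180.0, 0.0, 95.5]
contact_force: [0.9, 0.8, 0.3]
gripper_width: 0.0175
gripper_force: 30.0
```

Request:
{"op": "apply_moves", "data": {"targets": [[0,0,0,0.001,0,0,0],[0,0,0,0.001,0,0,0],[0,0,0,0,0,0,0],[0,0,0,0,0,0,0]]}}

```text
time_s: 11.23
tcp_pos: [0.527, 0.1054, 0.1305]
eef_rot: [-180.0, 0.0, 95.5]
contact_force: [0.3, -0.2, 0.2]
gripper_width: 0.0179
gripper_force: 30.0
```

Request:
{"op": "apply_moves", "data": {"targets": [[0,0,0,0.001,0,0,0],[0,0,0,0.001,0,0,0],[0,0,0,0,0,0,0],[0,0,0,0,0,0,0]]}}

```text
time_s: 11.57
tcp_pos: [0.527, 0.1054, 0.1285]
eef_rot: [-180.0, 0.0, 95.5]
contact_force: [-1.1, -0.6, -0.7]
gripper_width: 0.0179
gripper_force: 30.0
```

Request:
{"op": "apply_moves", "data": {"targets": [[0,0,0,0.001,0,0,0],[0,0,0,0.001,0,0,0],[0,0,0,0,0,0,0],[0,0,0,0,0,0,0]]}}

```text
time_s: 11.9
tcp_pos: [0.527, 0.1054, 0.1265]
eef_rot: [-180.0, 0.0, 95.5]
contact_force: [0.6, -0.6, -0.7]
gripper_width: 0.018
gripper_force: 30.0
```

Request:
{"op": "apply_moves", "data": {"targets": [[0,0,0,0.001,0,0,0],[0,0,0,0,0,0,0],[0,0,0,0,0,0,0]]}}

```text
time_s: 12.15
tcp_pos: [0.527, 0.1055, 0.1255]
eef_rot: [-180.0, 0.0, 95.5]
contact_force: [-0.4, 0.4, -0.5]
gripper_width: 0.018
gripper_force: 30.0
```

Request:
{"op": "apply_moves", "data": {"targets": [[0,0,0,0.001,0,0,0],[0,0,0,0,0,0,0],[0,0,0,0,0,0,0]]}}

```text
time_s: 12.4
tcp_pos: [0.5272, 0.1055, 0.1247]
eef_rot: [180.0, -0.0, 95.5]
contact_force: [0.9, 0.6, 0.9]
gripper_width: 0.0181
gripper_force: 30.0
```

Request:
{"op": "apply_moves", "data": {"targets": [[0,0,0,0.001,0,0,0],[0,0,0,0,0,0,0],[0,0,0,0,0,0,0]]}}

```text
time_s: 12.65
tcp_pos: [0.5272, 0.1055, 0.1237]
eef_rot: [180.0, -0.0, 95.5]
contact_force: [-0.2, -0.0, 2.2]
gripper_width: 0.0179
gripper_force: 30.0
```

Request:
{"op": "apply_moves", "data": {"targets": [[0,0,0,0.0005,0,0,0.0444],[0,0,0,0,0,0,0.0444],[0,0,0,0,0,0,0.0444],[0,0,0,0,0,0,0.0444],[0,0,0,0,0,0,0.0444],[0,0,0,0,0,0,0.0444],[0,0,0,0,0,0,0.0444],[0,0,0,0,0,0,0]]}}

```text
time_s: 13.32
tcp_pos: [0.5279, 0.1056, 0.1236]
eef_rot: [179.9, -0.1, 67.4]
contact_force: [2.0, -1.0, 2.8]
gripper_width: 0.0177
gripper_force: 30.0
```

```bash
cat >> h.py <<'E'
w4=dict(np.load("w4.npz"));PV=ray(w4,255.7,106.2,.058)
def look(tag):
    s=get_state();c=capture("wrist");np.savez(tag+".npz",**c)
    print(s["time_s"],s["tcp_pos"].round(4),s["eef_rot"].round(1),s["joints"][5].round(1),s["contact_force"].round(1),s["moment"].round(3))
    A,I=hands(c,PV,.058,.02,.046);k=A<65;print(peaks(A[k],I[k],4))
    return c
E
python3 - <<'E'
from h import *
A,I=hands(w4,PV,.058,.02,.046);k=A<65;print(peaks(A[k],I[k],4))
look("w6")
E
```

```text
[(30.25, 46.1), (-0.5, 21.0), (58.75, 0.6), (-15.0, 0.5)]
13.3167 [0.5279 0.1056 0.1236] [ 1.799e+02 -1.000e-01  6.740e+01] 125.1 [ 2.  -1.   2.8] [-0.581 -0.782  0.007]
[(30.75, 52.2), (-0.5, 27.5), (-15.25, 0.6), (-35.25, 0.5)]
```

Request:
{"op": "apply_moves", "data": {"targets": [[0,0,0,0,0,0,0.0444],[0,0,0,0,0,0,0.0444],[0,0,0,0,0,0,0.0444],[0,0,0,0,0,0,0.0444],[0,0,0,0,0,0,0.0444],[0,0,0,0,0,0,0]]}}

```text
time_s: 13.87
tcp_pos: [0.5282, 0.1054, 0.1237]
eef_rot: [179.9, -0.1, 47.5]
contact_force: [3.1, -3.1, 3.0]
gripper_width: 0.0177
gripper_force: 30.0
```

```bash
python3 -c "
from h import *
look('w7')"
```

```text
13.8667 [0.5282 0.1054 0.1237] [ 1.799e+02 -1.000e-01  4.750e+01] 105.2 [ 3.1 -3.1  3. ] [-1.454 -1.725  0.089]
[(22.0, 51.1), (-0.25, 28.4), (58.75, 0.7), (-35.75, 0.6)]
```

Request:
{"op": "apply_moves", "data": {"targets": [[0,0,0.001,0,0,0,0.0444],[0,0,0,0,0,0,0.0444],[0,0,0,0,0,0,0.0444],[0,0,0,0,0,0,0.0444],[0,0,0,0,0,0,0.0444],[0,0,0,0,0,0,0],[0,0,0,0,0,0,0]]}}

```text
time_s: 14.5
tcp_pos: [0.5286, 0.1048, 0.1235]
eef_rot: [180.0, -0.1, 27.8]
contact_force: [4.3, -2.7, 3.1]
gripper_width: 0.0181
gripper_force: 30.0
```

```bash
python3 -c "
from h import *
look('w8')"
```

```text
14.5 [0.5286 0.1048 0.1235] [ 1.80e+02 -1.00e-01  2.78e+01] 85.7 [ 4.3 -2.7  3.1] [-1.455 -1.784  0.04 ]
[(6.5, 48.6), (-0.25, 26.0), (19.0, 0.7), (-36.0, 0.6)]
```

Request:
{"op": "apply_moves", "data": {"targets": [[0,0.0005,0.0008,0,0,0,0.0333],[0,0,0,0,0,0,0.0333],[0,0,0,0,0,0,0],[0,0,0,0,0,0,0]]}}

```text
time_s: 14.88
tcp_pos: [0.5289, 0.1045, 0.1232]
eef_rot: [-180.0, -0.0, 21.8]
contact_force: [2.4, -1.6, 3.9]
gripper_width: 0.018
gripper_force: 30.0
```

```bash
python3 -c "
from h import *
c=look('w9')
for r in ((.02,.03),(.03,.04),(.038,.047),(.048,.052)):
    A,I=hands(c,PV,.058,*r);k=abs(A)<12;print(r,peaks(A[k],I[k],3))"
```

```text
14.8833 [0.5289 0.1045 0.1232] [-180.    -0.    21.8] 79.8 [ 2.4 -1.6  3.9] [-0.653 -1.081  0.033]
[(1.25, 52.8), (58.5, 0.6), (-34.5, 0.6), (-14.5, 0.5)]
(0.02, 0.03) [(2.0, 45.5), (-8.5, 0.1)]
(0.03, 0.04) [(1.25, 58.8), (-8.5, 0.2), (10.5, -0.4)]
(0.038, 0.047) [(1.0, 62.6), (-6.0, -1.8)]
(0.048, 0.052) [(0.25, 31.0), (-5.25, 14.0), (8.5, 12.0)]
```

```bash
python3 -c "
from h import *
for n in ('w4','w6','w7','w8','w9'):
  c=dict(np.load(n+'.npz'))
  print(n,[[p for p in peaks(*[q[abs(A-8)<28] for q in (A,I)],2)] for r in ((.02,.028),(.028,.036),(.036,.044)) for A,I in [hands(c,PV,.058,*r)]])
c=dict(np.load('w9.npz'));u,v=tocam(c,PV);print(u,v)
f=c['frame'];uu,vv=int(u),int(v)
cv2.imwrite('pics/w9.png',cv2.resize(f[max(vv-70,0):vv+70,max(uu-60,0):uu+110,::-1],None,fx=4.4,fy=4.2,interpolation=cv2.INTER_CUBIC))"
```

```text
w4 [[(31.0, 40.5), (-0.25, 18.8)], [(30.5, 48.9), (-0.25, 20.6)], [(30.25, 52.2), (-0.5, 22.9)]]
w6 [[(31.5, 48.0), (-0.25, 24.6)], [(31.0, 58.2), (-0.5, 27.6)], [(30.5, 63.1), (-0.5, 28.9)]]
w7 [[(23.0, 46.8), (0.0, 22.9)], [(22.25, 56.2), (-0.25, 28.8)], [(21.75, 63.5), (-0.5, 32.9)]]
w8 [[(7.25, 43.0), (0.0, 19.1)], [(6.5, 53.5), (-0.25, 26.3)], [(6.25, 58.0), (-0.5, 29.7)]]
w9 [[(2.0, 44.3), (15.5, 0.8)], [(1.5, 55.7), (-14.25, 1.7)], [(1.0, 61.8), (-8.75, 0.7)]]
158.98884932316756 225.6168669282897
```

View pics/w9.png

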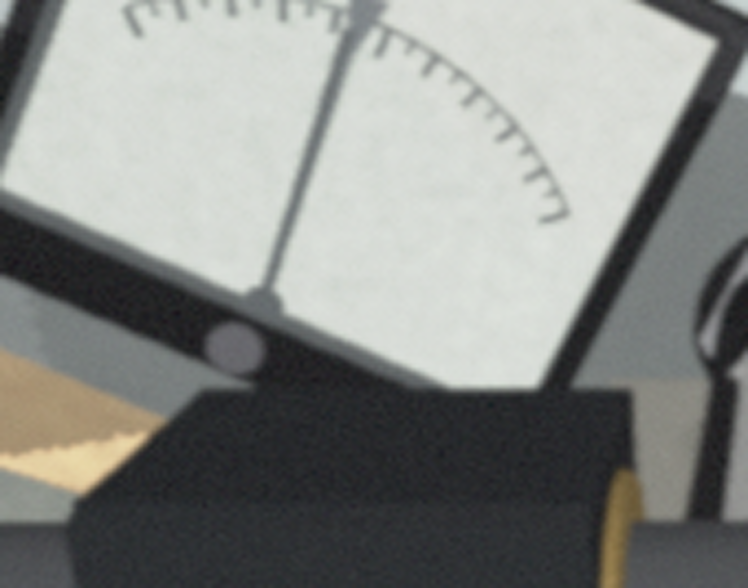

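The needle is just short of the wedge's centre (crop (348,40) against (365,10)), so about 1° remains.

Request:
{"op": "apply_moves", "data": {"targets": [[0,0,0,0,0,0,0.0133],[0,0,0,0,0,0,0],[0,0,0,0,0,0,0]]}}

```text
time_s: 15.18
tcp_pos: [0.5289, 0.1044, 0.1232]
eef_rot: [-180.0, -0.0, 20.4]
contact_force: [3.2, -0.3, 2.8]
gripper_width: 0.0178
gripper_force: 30.0
```

```bash
python3 -c "
from h import *
c=look('w10')
print([[p for p in peaks(*[q[abs(A-8)<28] for q in (A,I)],2)] for r in ((.02,.028),(.028,.036),(.036,.044)) for A,I in [hands(c,PV,.058,*r)]])
for n in('w4','w8','w9','w10'):
  d=dict(np.load(n+'.npz'))
  for r in((.024,.03),(.036,.044),(.045,.050),(.050,.053)):
    A,I=hands(d,PV,.058,*r);k=(abs(A)<5);print(n,r,I.mean(1)[k][::2].round().astype(int))
"
```

```text
15.1833 [0.5289 0.1044 0.1232] [-180.    -0.    20.4] 78.4 [ 3.2 -0.3  2.8] [-0.605 -1.376 -0.005]
[(0.75, 52.5), (18.25, 0.7), (-14.5, 0.7), (-35.5, 0.7)]
[[(1.25, 44.9), (18.5, 0.8)], [(0.75, 55.5), (-14.25, 1.8)], [(0.5, 62.4), (33.25, 0.8)]]
w4 (0.024, 0.03) [230 230 229 227 225 221 215 209 204 201 203 208 215 221 225 228 229 229
 230 230]
w4 (0.036, 0.044) [232 231 231 230 228 224 218 208 201 202 209 219 225 228 229 229 229 229
 229 229]
w4 (0.045, 0.05) [204 217 225 226 221 210 192 174 165 168 181 195 213 221 224 219 213 208
 210 220]
w4 (0.05, 0.053) [203 207 203 192 177 163 154 150 149 150 153 159 172 186 199 202 199 197
 198 206]
w8 (0.024, 0.03) [218 218 217 216 213 209 201 193 185 181 180 185 193 201 208 210 208 203
 195 182]
w8 (0.036, 0.044) [220 220 219 218 217 213 205 193 181 176 183 196 208 214 216 216 215 210
 200 183]
w8 (0.045, 0.05) [182 199 211 214 209 195 175 158 147 145 151 167 185 200 207 206 196 183
 174 169]
w8 (0.05, 0.053) [189 193 191 179 162 148 139 136 135 135 135 138 143 153 167 179 182 182
 186 193]
w9 (0.024, 0.03) [216 216 215 214 211 206 198 187 173 158 143 131 124 122 125 133 145 159
 173 187]
w9 (0.036, 0.044) [218 218 217 216 214 210 201 186 166 146 131 122 120 128 145 167 187 202
 210 214]
w9 (0.045, 0.05) [179 196 207 210 205 190 171 154 140 131 125 125 133 148 167 180 184 183
 187 198]
w9 (0.05, 0.053) [185 187 185 174 158 145 137 134 133 132 133 135 140 151 167 177 181 180
 184 190]
w10 (0.024, 0.03) [215 215 214 212 209 202 193 181 167 152 139 131 128 132 142 155 169 183
 194 203]
w10 (0.036, 0.044) [217 217 217 216 214 210 200 185 163 141 128 129 142 162 183 199 208 212
 214 215]
w10 (0.045, 0.05) [177 194 206 210 204 191 172 153 136 125 125 136 157 180 197 200 194 185
 187 197]
w10 (0.05, 0.053) [184 187 184 172 156 143 135 132 132 132 132 134 139 149 162 174 178 178
 180 188]
```

```bash
cat >> h.py <<'E'
def line(c,a0,half=4.5,rr=np.arange(.018,.0445,.001)):
    out=[]
    for r in rr:
        A,I=hands(c,PV,.058,r-.0005,r+.0005);k=abs(A-a0)<half;d=I.mean(1)[k];bg=np.percentile(d,90);w=np.clip(bg-8-d,0,None)
        out.append((A[k]*w).sum()/w.sum())
    a=np.radians(out);x=rr*np.cos(a);y=rr*np.sin(a);p=np.polyfit(x,y,1);return np.degrees(np.arctan(p[0])),p[1]*1e3
E
python3 - <<'E'
from h import *
for n,ai,an in(("w3",-.3,30.5),("w4",-.3,30.5),("w6",-.3,31),("w7",-.3,22.3),("w8",-1,7.2),("w9",None,.7),("w10",None,.4)):
    c=dict(np.load(n+".npz"));C=c["T"][:3,3]-PV
    h=2.8 if n=="w8" else 5
    print(n,"cam",C.round(3),"index",None if ai is None else np.round(line(c,ai,h),2),"needle",np.round(line(c,an,h),2))
E
```

```text
w3 cam [ 0.033 -0.008  0.301] index [-1.02  0.33] needle [28.75  1.08]
w4 cam [ 0.02  -0.008  0.243] index [-1.12  0.41] needle [28.9   0.99]
w6 cam [ 0.057 -0.011  0.205] index [-1.13  0.42] needle [28.79  1.41]
w7 cam [ 0.079 -0.026  0.205] index [-1.09  0.45] needle [20.02  1.33]
w8 cam [ 0.096 -0.047  0.205] index [-0.83  0.37] needle [4.67 1.07]
w9 cam [ 0.099 -0.054  0.205] index None needle [-0.35  0.95]
w10 cam [ 0.1   -0.056  0.205] index None needle [-0.85  0.95]
```

The line directions agree: the index is at -1.1° and the needle within about 0.3° of it. I'll back off within the slot's slack and lift out.

Request:
{"op": "apply_moves", "data": {"targets": [[0,0,0,0,0,0,-0.055],[0,0,0,-0.005,0,0,0],[0,0,0,-0.01,0,0,0],[0,0,0,-0.02,0,0,0],[0,0,0,-0.03,0,0,0],[0,0,0,-0.035,0,0,0],[0,0,0,0,0,0,0],[0,0,0,0,0,0,0]]}}

```text
time_s: 15.9
tcp_pos: [0.5283, 0.1047, 0.2247]
eef_rot: [-179.9, -0.1, 25.2]
contact_force: [0.4, 1.0, -1.4]
gripper_width: 0.0182
gripper_force: 30.0
```

```bash
python3 - <<'E'
from h import *
c=look("w11");print(line(c,.4,5),(c["T"][:3,3]-PV).round(3))
A,I=hands(c,PV,.058,.054,.0545)
for r in((.036,.044),(.050,.053)):
    A,I=hands(c,PV,.058,*r);k=(abs(A)<5);print(I.mean(1)[k][::2].round().astype(int))
E
```

```text
15.9 [0.5283 0.1047 0.2247] [-1.799e+02 -1.000e-01  2.520e+01] 83.2 [ 0.4  1.  -1.4] [-0.095  0.174  0.002]
[(0.25, 31.9), (-35.25, 0.8), (-14.5, 0.6), (17.75, 0.6)]
(np.float64(-0.8021477406628928), np.float64(0.6785142041406697)) [ 0.097 -0.05   0.306]
[217 217 215 213 208 201 191 178 166 158 156 161 171 182 194 203 209 212
 215 216]
[188 186 181 172 161 151 143 138 135 135 138 142 151 160 170 178 182 186
 188 189]
```

Request:
{"op": "apply_moves", "data": {"targets": [[0,0,0,0,0,0,0.0766],[0,0,0,0,0,0,0.0766],[0,0,0,0,0,0,0.0766],[0,0,0,0,0,0,0.0766],[0,0,0,0,0,0,0.0766],[0,0,0,0,0,0,0.0766],[0,0,0,0,0,0,0.0766],[0,0,0,0,0,0,0.0766],[0,0,0,0,0,0,0.0766],[0,0,0,0,0,0,0.0766],[0,0,0,0,0,0,0.0766],[0,0,0,0,0,0,0.0766],[0,0,0,0,0,0,0.0766],[0,0,0,0,0,0,0.0766]]}}

```text
time_s: 17.12
tcp_pos: [0.527, 0.1039, 0.2212]
eef_rot: [179.7, 0.0, -71.6]
contact_force: [-0.0, 0.4, -0.2]
gripper_width: 0.0179
gripper_force: 30.0
```

Request:
{"op": "apply_moves", "data": {"targets": [[0,0.034,0.0122,0,0,0,0],[0,0.034,0.0122,0,0,0,0],[0,0.034,0.0122,0,0,0,0],[0,0.034,0.0122,0,0,0,0],[0,0.034,0.0122,0,0,0,0],[0,0.034,0.0122,0,0,0,0],[0,0.034,0.0122,0,0,0,0],[0,0.034,0.0122,0,0,0,0],[0,0.034,0.0122,0,0,0,0],[0,0,0,0,0,0,0],[0,0,0,0,0,0,0],[0,0,0,0,0,0,0]]}}

```text
time_s: 18.12
tcp_pos: [0.5221, -0.2206, 0.2215]
eef_rot: [179.8, 0.1, -71.3]
contact_force: [-0.4, 0.3, 1.0]
gripper_width: 0.0179
gripper_force: 30.0
```

```bash
python3 - <<'E'
from h import *
s=get_state();print(s["time_s"],s["tcp_pos"],s["eef_rot"],s["contact_force"])
c=capture("wrist");np.savez("w12.npz",**c);P=cloud(c);ok=c["range_z"]>0
# held tool points: depth points near TCP axis, below pads
d=P-s["tcp_pos"];y=np.radians(s["eef_rot"][2]);ex=np.array([np.cos(y),np.sin(y)]);ey=np.array([np.sin(y),-np.cos(y)])
for lo,hi in((-.075,-.066),(-.066,-.055),(-.055,-.045),(-.045,-.034)):
    m=ok&(d[...,2]>lo)&(d[...,2]<hi)&(np.hypot(d[...,0],d[...,1])<.02)
    if m.sum()>5:
        tx=d[m][:,:2]@ex;ty=d[m][:,:2]@ey;print(lo,m.sum(),"front x",np.percentile(tx,[50,95]).round(4),"y range",np.percentile(ty,[2,98]).round(4))
m=ok&(abs(P[...,2]-.046)<.005)&(np.hypot(P[...,0]-.518,P[...,1]+.19)<.075);print(cv2.minAreaRect(P[m][:,:2].astype(np.float32)))
E
```

```text
18.1167 [ 0.52206569 -0.22058827  0.22149242] [ 1.79844662e+02  1.12458312e-01 -7.13214272e+01] [-0.44062879  0.26350269  1.03369397]
-0.075 33 front x [0.0062 0.0075] y range [-0.007   0.0073]
-0.066 106 front x [0.0065 0.0076] y range [-0.0072  0.0075]
-0.055 91 front x [0.0067 0.0076] y range [-0.0062  0.0067]
((0.5197706818580627, -0.20393463969230652), (0.05004223808646202, 0.08810383826494217), 9.192436218261719)
```

The tool still sits centred and upright in the jaws. I'll lower it into the hole.

Request:
{"op": "apply_moves", "data": {"targets": [[0,-0.0008,-0.0006,0.03,0,0,0],[0,0,0,0.03,0,0,0],[0,0,0,0.025,0,0,0],[0,0,0,0,0,0,0],[0,0,0,0.005,0,0,0],[0,0,0,0.005,0,0,0],[0,0,0,0.005,0,0,0],[0,0,0,0.005,0,0,0],[0,0,0,0,0,0,0],[0,0,0,0,0,0,0]]}}

```text
time_s: 19.0
tcp_pos: [0.5237, -0.2198, 0.1184]
eef_rot: [-180.0, -0.0, -71.2]
contact_force: [0.6, -0.6, 0.6]
gripper_width: 0.0181
gripper_force: 30.0
```

Request:
{"op": "apply_moves", "data": {"targets": [[0,-0.0003,0.001,0.004,0,0,0],[0,0,0,0.004,0,0,0],[0,0,0,0.004,0,0,0],[0,0,0,0.004,0,0,0],[0,0,0,0,0,0,0],[0,0,0,0,0,0,0]]}}

```text
time_s: 19.5
tcp_pos: [0.5223, -0.2198, 0.1017]
eef_rot: [180.0, 0.0, -71.2]
contact_force: [1.0, -0.5, 0.6]
gripper_width: 0.0179
gripper_force: 30.0
```

Request:
{"op": "apply_moves", "data": {"targets": [[0,0,0,0.005,0,0,0],[0,0,0,0.005,0,0,0],[0,0,0,0.005,0,0,0],[0,0,0,0.004,0,0,0],[0,0,0,0.002,0,0,0],[0,0,0,0,0,0,0],[0,0,0,0,0,0,0]]}}

```text
time_s: 20.08
tcp_pos: [0.5225, -0.2199, 0.0809]
eef_rot: [180.0, 0.0, -71.2]
contact_force: [0.2, -0.3, -0.8]
gripper_width: 0.0174
gripper_force: 30.0
```

Request:
{"op": "apply_moves", "data": {"targets": [[0,0,0,0.001,0,0,0],[0,0,0,0.001,0,0,0],[0,0,0,0,0,0,0],[0,0,0,0,0,0,0]]}}

```text
time_s: 20.42
tcp_pos: [0.5228, -0.2199, 0.0795]
eef_rot: [-180.0, -0.0, -71.2]
contact_force: [0.1, 0.0, 3.0]
gripper_width: 0.0179
gripper_force: 30.0
```

Request:
{"op": "apply_moves", "data": {"targets": [[0.8,0,0,0,0,0,0],[0.8,0,0,0,0,0,0],[0.8,0,0,0,0,0,0],[0.8,0,0,0,0,0,0],[0.8,0,0,0,0,0,0],[0.8,0,0,0,0,0,0],[0.8,0,0,0,0,0,0],[0.8,0,0,0,0,0,0],[0.8,0,0,-0.02,0,0,0],[0.8,0,0,-0.04,0,0,0],[0.8,0,0,-0.04,0,0,0],[0.8,0,0,-0.04,0,0,0],[0.8,0,0,-0.025,0,0,0],[0.8,0,0,0,0,0,0],[0.8,0,0,0,0,0,0]]}}

```text
time_s: 21.67
tcp_pos: [0.5233, -0.2198, 0.2461]
eef_rot: [-179.8, -0.1, -71.2]
contact_force: [0.3, -0.2, -0.0]
gripper_width: 0.0703
gripper_force: 0.0
```

```bash
python3 - <<'E'
from h import *
s=get_state();print(s["time_s"],s["tcp_pos"],s["gripper_width"])
c=capture("wrist");P=cloud(c);ok=c["range_z"]>0
D=np.hypot(P[...,0]-.5223,P[...,1]+.2197)
m=ok&(P[...,2]>.099)&(P[...,2]<.13)&(D<.03);print(m.sum(),np.percentile(P[m][:,2],[50,98]),cv2.minAreaRect(P[m][:,:2].astype(np.float32)))
t=capture("top")
f=c["frame"][100:300,190:390,::-1];g=t["frame"][165:245,150:350,::-1]
cv2.imwrite("pics/end.png",np.hstack([cv2.resize(f,(340,340)),cv2.resize(g,(450,340))[:, :]]))
s=get_state();print(s["time_s"])
E
```

```text
21.6667 [ 0.52325909 -0.21984948  0.2460587 ] 0.07027198679171834
426 [0.10333717 0.10648687] ((0.5229528546333313, -0.2200019508600235), (0.016651203855872154, 0.02326786145567894), 18.55477523803711)
21.7667
```

The tool is back at its original height (0.1033 m), position and angle. I'll hand in.

```bash
python3 -c "
from plant import *
print(close_job())"
```

```text
the job is handed in; nothing more can be done
None
```

I turned the meter's needle to within about 0.4° of the index hand, put the trimming tool back upright and fully down in its hole, and handed the job in at about 22 s; no pressing force I read passed about 4 N.

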